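# Present the notched sample plate label up

## Task

One of the three glass sample plates standing in the wooden rack has a notch in a top corner: the notch marks its frosted, labelled end, and the label is on the face from which you see the notch at upper left. Take that plate by its clear end and finish while still holding it, at rest about a hand's width above the white tile with the label over the middle of the tile, tipped so that the label face looks upward at about 45 degrees or flatter and nothing covers it. Leave the other plates and everything else on the table where they are.

Things in the scene. Friction and masses are not known exactly. Their poses are not given: they have to be found in the camera images.
- plate: Notched glass plate, 110 mm long, 56 high, 8 thick, about 0.12 kg, standing on its long edge in a slot. Origin: centre of its bottom edge. Own x: along its length to the frosted, notched end; y: out of the label face; z: up. A 16 by 16 mm square corner is cut out at +x, +z (upper left seen from the label face). The end with x below 0 is clear; frosting covers x 14 to 53 mm on the +y face.
- label (a point): Centre of the paper label on the plate's frosted end: on the +y face, 32 mm from the plate's origin along own x and 22 mm along own z, 4 mm along own y. Axes as the plate's.
- notch (a point): Middle of the cut-out notch, 47 mm along own x and 48 mm along own z from the plate's origin.
- clear_end (a point): A good place to grip the plate, in the middle of its thickness: 30 mm from the plate's origin towards the clear end (own -x) and 42 mm above its bottom edge, that is 14 mm below its top edge. Grip across the 8 mm thickness (own y).
- rack: Fixed wooden rack, 150 by 190 mm, any yaw, origin at the centre of its underside on the table. Three slots along own x, at own y = -70, 0, 70 mm; any plate may be in any slot. Plates stand on its 6 mm floor (top edges 62 mm above the table) between rails 10.4 mm apart and end stops, all 20 mm high above the table, and lift straight up.
- tile: Fixed white ceramic tile, 150 by 150 by 8 mm, lying on the table; origin at the centre of its underside. The plate is to be presented above it.
- blank1: Plain glass plate of the same size (110 by 56 by 8 mm) in the rack, with no notch and no frosting; origin at the centre of its bottom edge. Leave alone.
- blank2: Another plain glass plate like blank1 in the rack. Leave alone.
- cup: Small blue mug, 72 mm across, 62 mm high, origin under its centre. Leave alone.
- bowl: Blue bowl, 130 mm across, 40 mm high, origin under its centre. Leave alone.
- tape: Roll of tape lying flat, 60 mm across, 22 mm high, origin under its centre. Leave alone.
- jar: Glass jar with a white lid, 68 mm across, 85 mm high, origin under its centre. Leave alone.
- brush: Brush lying on the table. Leave alone.
- eraser: Cork sanding block, 50 by 30 by 18 mm, origin under its centre. Leave alone.
There are look-alikes about, which are no part of the job. What is shaped like the plate but blue is not meant. Of the things that look like the tile, the larger one is meant.

How it is judged:
On the way:
1. the notched plate is lifted clear of the rack in the fingers (height (world z) of plate above 0.035 m and contact force between plate and the fingers above 0.5 N and contact force between plate and rack below 0.1 N), for 0.1 s.
At the end, for the whole second after the job is handed in: The notched plate is at rest in the fingers, gripped on its clear half (own -x), touching neither tile nor rack; its label face's normal is within 56 degrees of straight up; the label's centre is within 50 mm horizontally of the tile's centre and 60 to 300 mm above the table (angle between plate's own y axis and vertical below 0.98 rad and horizontal distance between label and tile below 0.05 m and height (world z) of label between 0.06 and 0.3 m and contact force between plate and the fingers above 0.5 N and x of the grasp point in the frame of plate below 0 m and contact force between plate and tile below 0.1 N and contact force between plate and rack below 0.1 N and linear speed of plate below 0.03 m/s and angular speed of plate below 0.2 rad/s); the arm keeps its last pose, push and grip.
It fails at once if a plain plate is shifted by more than 20 mm (distance of any of blank1, blank2 from where it was at the start of the episode above 0.02 m).
It fails at once if a bystander on the table is shifted by more than 30 mm (distance of any of cup, bowl, tape, jar, brush, eraser from where it was at the start of the episode above 0.03 m).
It also fails if it takes over 35 s, if anything falls off the work surface, if the arm or the gripper's body presses on something with over 40 N, if the wrist force passes 120 N, or if a joint passes its speed limit or range.

## Robot

A 6-joint arm with a two-finger parallel gripper is mounted at the origin on the work surface. World frame = base frame: x ahead of the robot, y to its left, z up, the work surface at z = 0. Lengths are in m, angles in rad, forces in N, time in s.
With the tool pointing down it reaches from about 0.3 to 0.75 m from the base axis. Payload 8.5 kg.
Tool frame: the origin (TCP) lies midway between the tips of the shut fingers; the grasp point (between the pads) lies 19 mm behind it; z points along the fingers, y is the direction in which the jaws open and shut (so a half turn about z gives the same grasp; the last joint's range is limited). The gripper opens to 88 mm and grips with 3 to 60 N. Pads are 18 mm wide; open, the fingers measure 123 mm over their backs; the gripper's body (75 mm by 187 mm) begins 45 mm behind the grasp point.
Start: joints at [-1.496, 0.381, 1.297, -0, 1.464, -0.215], TCP at [0.157, -0.527, 0.239] pointing down, gripper open.
Joint ranges: [-3.11, 3.11], [-0.89, 2.33], [0.22, 2.48], [-1.42, 4.56], [0.17, 2.85], [-2.88, 2.88]. Speed limits (rad/s): [2.39, 2.39, 3.14, 3.14, 3.14, 3.14].

## Interface

Orientations are given as a unit quaternion [w, x, y, z].
In Python, from workcell import arm gives the robot as it stands.
- The arm moves only by the shell command python3 -m creep 'ROWS' [FORCE]. ROWS is JSON, a list that holds one entry, the list of rows, each a list of 7 numbers: the turn, a rotation vector about the tool's x, y, z in degrees, then the shift along the tool's x, y, z in mm, then the gripper command: -1 is shut, 1 is fully open, values between are in proportion. A call has 1 to 10 rows; each row is the pose to reach, as a shift and turn from the pose commanded when the call began, along the tool's axes at that moment; what a row does not reach only later rows make up. A row lasts 1/12 s, in which the tool goes at most 41.7 mm and 7.16 degrees, less where a joint would pass 70% of its speed; a pose out of reach is approached as far as the arm can. A call with a gripper value outside its range is refused whole. The fingers move at their own pace and stop on an object; FORCE is the grip in N (left out, the last holds). Time passes only in rows, so rows that repeat a pose let the fingers close. It gives the time, the measured TCP pose, the force and the opening at its end, in the units of the state.
- arm.get_obs(): the state, without advancing time (a new reading comes with each control period).
- arm.snapshot(name): name is "side" or "top"; returns a dict with "image" (480x640x3 uint8, red, green, blue), "K" (3x3 intrinsics, pixels), "dist" ([k1, k2, p1, p2, k3] as OpenCV has them; the pictures are not rectified), "extrinsics" (4x4, takes a point from world to camera coordinates). Camera axes: x right, y down, z forward; pixel columns grow to the right and rows downward; lengths in m; the calibration is good to about 2 mm. A picture is of the moment at which its call begins. There is no depth.
- arm.hand_in(): hands the job in, once; it reports no verdict.
Trained networks look in the newest picture that a camera, given by its name, has taken for a name from the list of things; names that differ only in an ending like _2 or _b are one class to them, and where a whole thing is asked for, a point or a joint stands for the part that bears it (a point fixed in the world has none). Each returns a list of dicts, best first, with "confidence" (0 to 1); they miss things now and then, are a little off and sometimes report something else, mostly with a low value. They report only what shows in the picture. A call takes as long as a camera call. They do not tell look-alikes from the thing itself.
- arm.look_for(thing, camera): "at" ([row, column] in pixels, amid what is visible of it).
- arm.regions_of(thing, camera): "mask" (480x640 bool, what is visible of it) and "at" ([row, column] in pixels, amid what is visible of it).
The state is a dict: "clock": time; "qpos": joint angles; "qvel": joint speeds; "effort": joint torques, N m; "tcp_pos": TCP position; "tool_rot": TCP orientation; "ft_force": force on the tool from outside, world axes, zero at the start; "ft_torque": the same for the moment, N m; "opening": finger opening in m.
Only numpy, scipy, OpenCV 4.12 (cv2) and the standard library are available. Lean on these libraries where they do the work, as an engineer would, in place of code of your own. Each camera call takes 0.05 s, during which the arm holds its last target. There are 200 camera calls.

## Working session

There is one attempt and no reset: what is moved stays moved. The work goes in short steps, Python scripts to look and compute and a shell command to move; the robot and the scene stay as the last step left them, time stands still between calls to the robot, and variables do not carry over. Pictures are saved under pics/ and viewed, about 8 in all and at most 12, crops included, and the job is handed in when it is done.

```bash
ls; mkdir -p pics
cat > h.py <<'E'
import numpy as np, cv2
from workcell import arm
from scipy.spatial.transform import Rotation as R
def snap(c,save=None):
    s=arm.snapshot(c)
    if save: cv2.imwrite('pics/'+save,s['image'][:,:,::-1])
    return s
def ray(s,rc):
    p=cv2.undistortPoints(np.array([[[rc[1],rc[0]]]],float),np.array(s['K']),np.array(s['dist']))[0,0]
    E=np.array(s['extrinsics']);Rm=E[:3,:3]
    return -Rm.T@E[:3,3], Rm.T@np.array([p[0],p[1],1])
def onz(s,rc,z):
    o,d=ray(s,rc); return o+d*(z-o[2])/d[2]
def tri(s1,a,s2,b):
    o1,d1=ray(s1,a);o2,d2=ray(s2,b)
    t=np.linalg.lstsq(np.c_[d1,-d2],o2-o1,rcond=None)[0]
    p,q=o1+d1*t[0],o2+d2*t[1]; return (p+q)/2,np.linalg.norm(p-q)
def proj(s,P):
    E=np.array(s['extrinsics']);P=np.atleast_2d(P).astype(float)
    return cv2.projectPoints(P,cv2.Rodrigues(E[:3,:3])[0],E[:3,3],np.array(s['K']),np.array(s['dist']))[0][:,0,::-1]
E
python3 - <<'E'
from h import *
np.set_printoptions(precision=3,suppress=True)
for c in('side','top'):
    s=snap(c,c+'0.png');print(c,ray(s,(240,320)))
    for t in['plate','label','notch','clear_end','rack','tile','blank1']:
        print(t,[(np.round(d['at']),round(d['confidence'],2)) for d in arm.look_for(t,c)])
print(arm.get_obs())
E
```

```text
pics
side (array([0.166, 1.092, 0.973]), array([ 0.248, -0.734, -0.632]))
plate [(array([282., 251.]), 0.8), (array([445., 294.]), 0.55)]
label [(array([279., 252.]), 0.68), (array([442., 294.]), 0.64), (array([305., 281.]), 0.17)]
notch [(array([282., 249.]), 0.78), (array([440., 295.]), 0.74), (array([251., 351.]), 0.2)]
clear_end [(array([282., 250.]), 0.97), (array([443., 296.]), 0.79)]
rack [(array([304., 282.]), 0.8)]
tile [(array([212., 342.]), 0.78), (array([287., 279.]), 0.71), (array([161., 374.]), 0.67), (array([371., 257.]), 0.52), (array([209., 464.]), 0.38)]
blank1 [(array([295., 305.]), 0.94), (array([279., 251.]), 0.73), (array([217., 239.]), 0.33)]
top (array([0.403, 0.065, 1.297]), array([ 0.08 , -0.018, -0.997]))
plate [(array([289., 119.]), 0.8), (array([190., 258.]), 0.56)]
label [(array([194., 260.]), 0.83), (array([287., 122.]), 0.76)]
notch [(array([288., 125.]), 0.79), (array([192., 265.]), 0.64)]
clear_end [(array([192., 257.]), 0.73), (array([286., 120.]), 0.66)]
rack [(array([220., 260.]), 0.7), (array([242., 258.]), 0.6)]
tile [(array([332., 450.]), 0.92), (array([231., 401.]), 0.9)]
blank1 [(array([245., 256.]), 0.55)]
{'clock': 0.8, 'qpos': array([-1.496,  0.381,  1.297,  0.   ,  1.464, -0.215]), 'qvel': array([-0.   , -0.003, -0.   ,  0.   ,  0.   , -0.001]), 'effort': array([  0.   , -43.776, -22.472,   0.071,   0.031,   0.   ]), 'tcp_pos': array([ 0.157, -0.527,  0.239]), 'tool_rot': array([0.   , 0.99 , 0.144, 0.   ]), 'ft_force': array([-0.164, -0.411, -0.322]), 'ft_torque': array([-0.004,  0.025, -0.06 ]), 'opening': 0.08832284107926744}
```

View images.

View pics/top0.png

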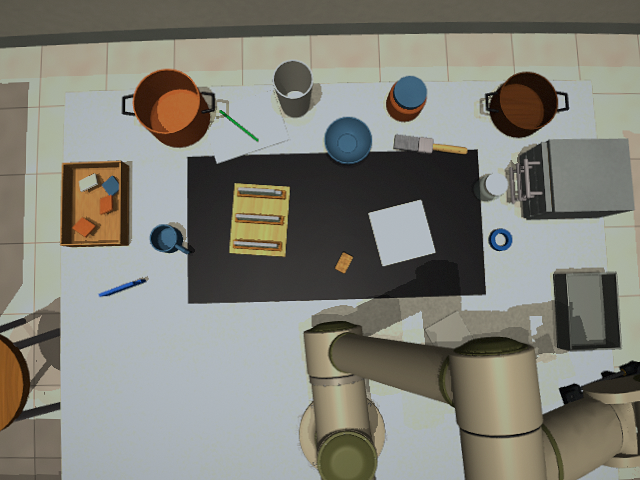

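View pics/side0.png

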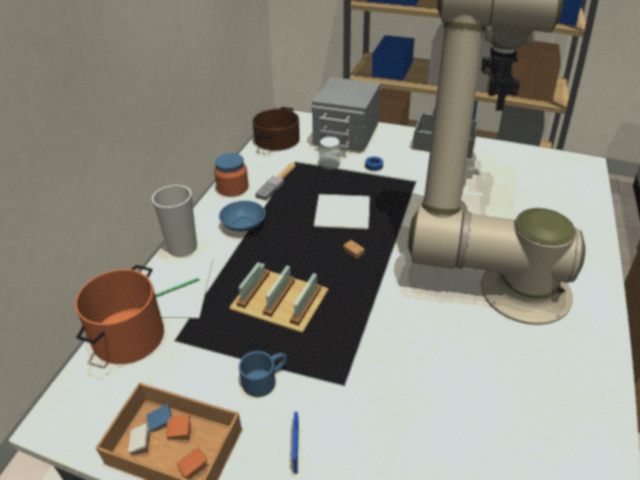

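```bash
python3 -c "
import cv2,numpy as np
a=cv2.resize(cv2.imread('pics/side0.png')[225:375,185:365],None,fx=4,fy=4,interpolation=cv2.INTER_CUBIC)
cv2.imwrite('pics/sidecrop0.png',a)
a=cv2.resize(cv2.imread('pics/top0.png')[160:300,190:330],None,fx=4,fy=4,interpolation=cv2.INTER_CUBIC)
cv2.imwrite('pics/topcrop0.png',a)"
```

```text
(no output)
```

View pics/sidecrop0.png

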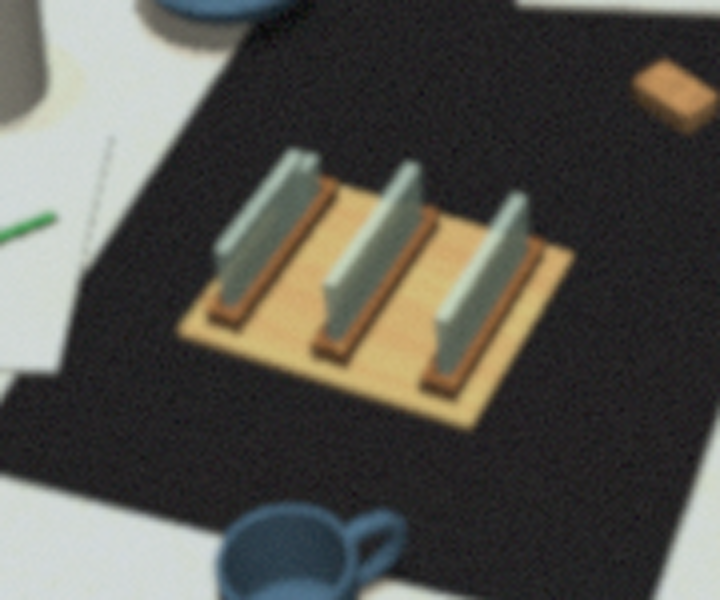

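View pics/topcrop0.png

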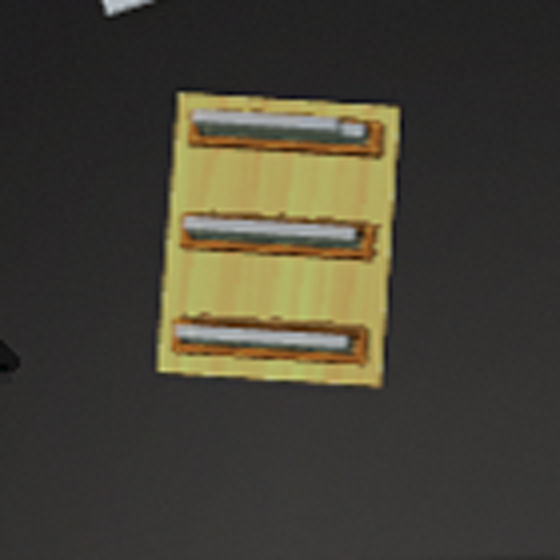

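Side view: three plates stand at about (285,250), (285,280) and (295,305). The first has a step at its top right corner (264,262). The top view shows the same plate in the far slot (191,260) with its notch at the right (192,278). Seen from the robot side, the notch is at upper right, so the label face looks away from the robot (+x).

Candidates for the plate:
- far slot, (192,257) in the top view: notched, so I choose this one. The close crops confirm the notch.
- middle slot (217,258) and near slot (244,256): plain.
- blue object (287,120): the look-alike, not wanted.

Candidates for the tile:
- (231,401) on the mat: the larger one, so I choose this.
- (332,450): smaller and in shadow.
- the paper sheet (140,250): not a tile.

Run:
```python
from h import *
from scipy.optimize import least_squares
np.set_printoptions(precision=4,suppress=True)
st=snap('top');mt=arm.regions_of('tile','top')
ss=snap('side');ms=arm.regions_of('tile','side')
T=lambda c,r:(r/4+160-.4,c/4+190-.4); S=lambda c,r:(r/4+225-.4,c/4+185-.4)
# plate corner: clear end top (near/-x edge midpoints), notch step
print('clear-end top', tri(st,T(194,118),ss,S(222,250)))
print('step (x=37)', tri(st,T(337,124),ss,S(298,153)))
print('mid plate ends',tri(st,T(185,222),ss,S(332,285)),tri(st,T(357,234),ss,S(413,166)))
rt=[T(178,92),T(400,106),T(382,387),T(157,372)]; rs={2:S(473,430),3:S(180,332),1:S(574,255)}
W=[onz(st,p,.006) for p in rt]; print('rack top',np.array(W)); print({k:onz(ss,p,.003) for k,p in rs.items()})
W=np.array(W)[:,:2];print('centre',W.mean(0),'sides',np.linalg.norm(W-np.roll(W,-1,0),axis=1))
v=(W[1]-W[0]+W[2]-W[3]);print('slot dir deg',np.degrees(np.arctan2(v[1],v[0])))
for s,m in((st,mt),(ss,ms)):
  for d in m[:3]:
    c=max(cv2.findContours(d['mask'].astype(np.uint8),0,2)[0],key=cv2.contourArea)[:,0]
    P=np.array([onz(s,(r,q),.008)[:2] for q,r in c],np.float32)
    print('tile',d['at'],round(d['confidence'],2),cv2.minAreaRect(P))
```

```text
clear-end top (array([0.6429, 0.2518, 0.0632]), np.float64(0.004851158723049168))
step (x=37) (array([0.6355, 0.1591, 0.0617]), np.float64(0.0026004957653493178))
mid plate ends (array([0.5738, 0.2582, 0.062 ]), np.float64(0.0014563963242243826)) (array([0.5645, 0.1481, 0.0605]), np.float64(0.0044175427132823915))
rack top [[0.6697 0.2703 0.006 ]
 [0.6558 0.1201 0.006 ]
 [0.466  0.1367 0.006 ]
 [0.4802 0.287  0.006 ]]
{2: array([0.4816, 0.2881, 0.003 ]), 3: array([0.6723, 0.2683, 0.003 ]), 1: array([0.4697, 0.1361, 0.003 ])}
centre [0.5679 0.2035] sides [0.1508 0.1905 0.1509 0.1902]
slot dir deg -95.35104219852889
tile [331.4, 450.8] 0.69 ((0.2480734884738922, -0.2920413911342621), (0.08477320522069931, 0.10292600095272064), 26.782739639282227)
tile [233.2, 401.2] 0.58 ((0.5212442278862, -0.1764257252216339), (0.15196199715137482, 0.15323860943317413), 13.248499870300293)
tile [208.8, 464.6] 0.63 ((0.1992262750864029, -0.29910850524902344), (0.017481729388237, 0.04916948825120926), 23.54660415649414)
tile [212.6, 342.7] 0.62 ((0.5256860256195068, -0.1747485250234604), (0.15215808153152466, 0.16440482437610626), 12.673684120178223)
```

```bash
cat > go.py <<'E'
from h import *
import sys
np.set_printoptions(precision=2,suppress=True)
def rel(p,Rt,tag=''):
    o=arm.get_obs();q=o['tool_rot'];R0=R.from_quat([q[1],q[2],q[3],q[0]])
    print(tag,'turn',(R0.inv()*Rt).as_rotvec(degrees=True),'shift',R0.inv().apply(np.array(p)-o['tcp_pos'])*1e3)
a=np.radians(-95.35);d=np.array([np.cos(a),np.sin(a),0]);n=np.array([-d[1],d[0],0])
def tool(tilt): # columns x=-d, y=n, z=down ; tilt about tool x by -tilt
    return R.from_matrix(np.c_[-d,n,[0,0,-1]])*R.from_rotvec([-tilt,0,0],degrees=True)
O=np.array([.638,.197,.006])
E
python3 - <<'E'
from go import *
rel(O-.03*d+[0,0,.134],tool(0),'above')
o=arm.get_obs();print(o['clock'])
E
```

```text
above turn [  0.     0.   -68.05] shift [ 678.91 -584.3    98.71]
1.0
```

```bash
python3 -m creep '[[[0,0,-7,31,-26,0,0],[0,0,-14,62,-53,0,0],[0,0,-20,93,-80,0,0],[0,0,-27,123,-106,0,0],[0,0,-34,154,-133,0,0],[0,0,-40,185,-159,0,0],[0,0,-47,216,-186,0,0],[0,0,-54,246,-212,0,0],[0,0,-61,277,-239,0,0],[0,0,-68,308,-266,0,0]]]' 30; python3 -c "
from go import *
rel(O-.03*d+[0,0,.134],tool(0),'above')"
```

```text
clock: 1.83
tcp_pos: [0.3769, -0.1823, 0.239]
tool_rot: [0.0, 0.738, 0.675, 0.0]
ft_force: [0.9, -0.5, 0.2]
opening: 0.0441
above turn [0.04 0.03 0.27] shift [430.99 226.57  98.97]
```

```bash
python3 -m creep '[[[0,0,0,36,19,0,0],[0,0,0,72,38,0,0],[0,0,0,108,57,0,0],[0,0,0,144,76,0,0],[0,0,0,180,95,0,0],[0,0,0,216,113,0,0],[0,0,0,252,132,0,0],[0,0,0,288,151,0,0],[0,0,0,324,170,0,0],[0,0,0,360,190,0,0]]]'; python3 -m creep '[[[0,0,0,36,18,0,0],[0,0,0,71,37,20,0],[0,0,0,71,37,50,0],[0,0,0,71,37,80,0],[0,0,0,71,37,99,0],[0,0,0,71,37,99,0],[0,0,0,71,37,99,0]]]'
python3 - <<'E'
from go import *
rel(O-.03*d+[0,0,.134],tool(0),'above')
rel(O-.03*d+[0,0,.023],tool(0),'grasp')
s=snap('side');t=snap('top')
a=cv2.resize(s['image'][200:350,170:350,::-1],None,fx=3,fy=3,interpolation=2)
b=cv2.resize(t['image'][140:290,190:310,::-1],None,fx=3,fy=3,interpolation=2)
cv2.imwrite('pics/above.png',np.hstack([a,b])[:, :800])
E
```

```text
clock: 2.67
tcp_pos: [0.5999, 0.1585, 0.2388]
tool_rot: [0.0, 0.739, 0.673, 0.0]
ft_force: [0.5, -0.6, 1.1]
opening: 0.0442
clock: 3.25
tcp_pos: [0.6428, 0.2236, 0.1396]
tool_rot: [-0.0, 0.74, 0.673, -0.001]
ft_force: [-0.4, 0.3, 1.5]
opening: 0.0441
above turn [-0.07  0.02 -0.05] shift [ 3.1  -2.28 -0.44]
grasp turn [-0.07  0.02 -0.05] shift [  3.14  -2.14 110.55]
```

View pics/above.png

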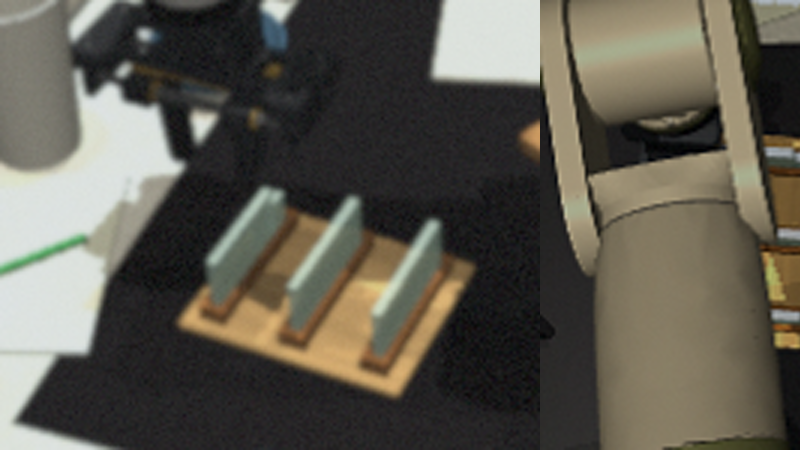

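The fingers are over the notched plate: tips at about (150,180) and (150,250) in the crop, with the plate's top edge from (250,210) to (190,280). The camera's view of the other plates is clear. I'll descend with the jaws still open.

```bash
python3 -m creep '[[[0,0,0,3,-2,15,0],[0,0,0,3,-2,35,0],[0,0,0,3,-2,55,0],[0,0,0,3,-2,75,0],[0,0,0,3,-2,90,0],[0,0,0,3,-2,100,0],[0,0,0,3,-2,107,0],[0,0,0,3,-2,110,0],[0,0,0,3,-2,110,0],[0,0,0,3,-2,110,0]]]'
python3 - <<'E'
from go import *
rel(O-.03*d+[0,0,.023],tool(0),'grasp')
s=snap('side','down_full.png')
cv2.imwrite('pics/down.png',cv2.resize(s['image'][215:340,185:335,::-1],None,fx=4,fy=4,interpolation=2))
E
```

```text
clock: 4.18
tcp_pos: [0.6417, 0.2268, 0.0308]
tool_rot: [0.0, 0.74, 0.673, 0.001]
ft_force: [-0.5, -0.2, -0.4]
opening: 0.0441
grasp turn [ 0.1  -0.03 -0.05] shift [-0.06 -0.89  1.83]
```

View pics/down.png

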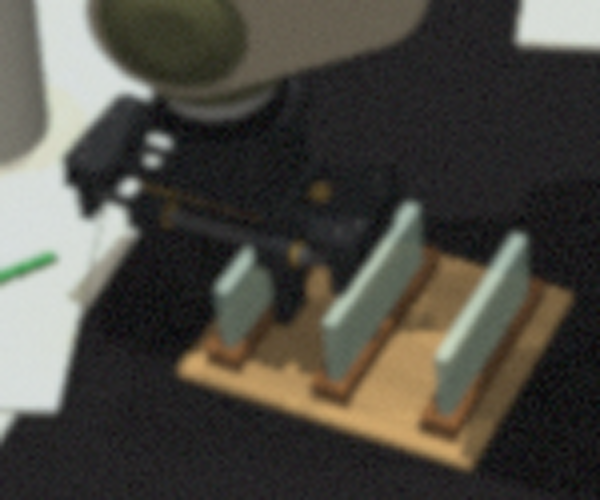

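The fingers straddle the plate near its clear end: the near finger is at about (285,290) in the crop, in front of the far plate, and free of the middle plate. There is no contact force. Closing.

```bash
python3 -m creep '[[[0,0,0,0,-1,0,0],[0,0,0,0,-1,0,-0.5],[0,0,0,0,-1,0,-1],[0,0,0,0,-1,0,-1],[0,0,0,0,-1,0,-1],[0,0,0,0,-1,0,-1],[0,0,0,0,-1,0,-1],[0,0,0,0,-1,0,-1]]]' 30
```

```text
clock: 4.9
tcp_pos: [0.6407, 0.2268, 0.0298]
tool_rot: [0.0, 0.74, 0.673, 0.001]
ft_force: [3.7, -0.1, -2.0]
opening: 0.008
```

```bash
python3 -m creep '[[[0,0,0,0,-1,-4,-1],[0,0,0,0,-1,-12,-1],[0,0,0,0,-1,-25,-1],[0,0,0,0,-1,-45,-1],[0,0,0,0,-1,-70,-1],[0,0,0,0,-1,-100,-1],[0,0,0,0,-1,-130,-1],[0,0,0,0,-1,-160,-1],[0,0,0,0,-1,-170,-1],[0,0,0,0,-1,-170,-1]]]'
python3 - <<'E'
from go import *
s=snap('side')
cv2.imwrite('pics/lift.png',cv2.resize(s['image'][140:340,150:350,::-1],None,fx=3,fy=3,interpolation=2))
o=arm.get_obs();p=o['tcp_pos'];print(p,o['qpos'],o['opening'])
# plan: grasp pt at plate(-30,0,zg=42) ; label offset from grasp point (62, 4, -20); 
for tilt in (50,55):
    Rt=tool(tilt) ; L=np.array([.5235,-.1755,.14])
    # tool axes: x=-plate x, y=plate y, z=-plate z ; TCP 19mm ahead of grasp
    tcp=L-Rt.apply(np.array([-62,4,20])/1e3)+Rt.apply([0,0,.019]); print(tilt,'tcp',tcp); rel(tcp,Rt)
E
```

```text
clock: 5.73
tcp_pos: [0.6397, 0.2272, 0.2022]
tool_rot: [0.001, 0.74, 0.673, 0.002]
ft_force: [-0.4, -0.1, -1.8]
opening: 0.0078
[0.64 0.23 0.2 ] [0.17 0.64 0.96 0.   1.54 0.26] 0.007630490798422087
50 tcp [ 0.53 -0.11  0.14]
 turn [-49.99   0.01  -0.04] shift [-349.62  -80.55   61.84]
55 tcp [ 0.53 -0.11  0.14]
 turn [-54.99   0.01  -0.04] shift [-349.62  -80.33   62.12]
```

View pics/lift.png

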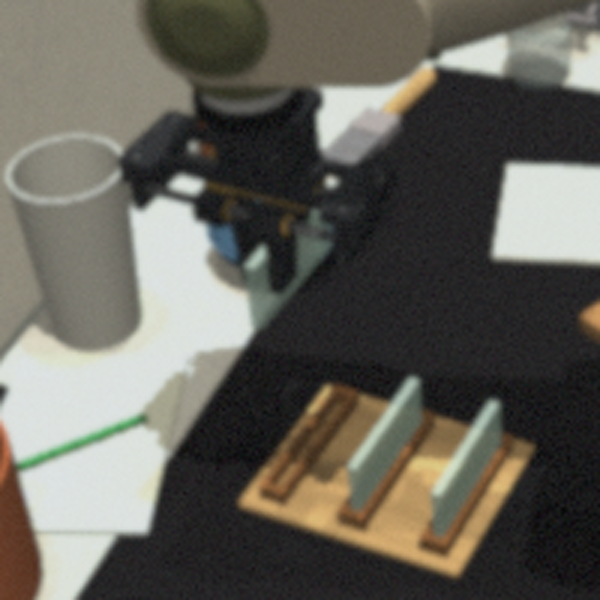

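The notched plate is held by its clear end and hangs free at about (290,270) in the crop. Its slot is empty and both plain plates are undisturbed.

```bash
python3 -m creep '[[[-2,0,0,-10,0,0,-1],[-7,0,0,-40,-5,0,-1],[-13,0,0,-75,-15,0,-1],[-19,0,0,-110,-25,0,-1],[-25,0,0,-145,-35,0,-1],[-31,0,0,-180,-45,0,-1],[-37,0,0,-215,-55,0,-1],[-43,0,0,-250,-65,0,-1],[-49,0,0,-285,-75,0,-1],[-55,0,0,-315,-80,0,-1]]]'
python3 - <<'E'
from go import *
Rt=tool(55);L=np.array([.5235,-.1755,.13]);rel(L-Rt.apply([-.062,.004,.001]),Rt)
print(arm.get_obs()['qpos'],arm.get_obs()['opening'])
E
```

```text
clock: 6.62
tcp_pos: [0.5517, -0.0072, 0.1956]
tool_rot: [0.257, 0.681, 0.633, 0.262]
ft_force: [0.3, 0.4, -1.0]
opening: 0.0075
 turn [-11.99  -2.63  -0.13] shift [-109.78  -58.23   34.42]
[-0.32  0.23  1.91  0.64  0.34 -0.78] 0.007459877711888606
```

The wrist is near its straight pose (q5 = 0.34, limit 0.17). I'll yaw the target 25° off the radial direction and tilt 50°.

```bash
cat >> go.py <<'E'
def fin(tilt=50,yaw=25,L=(.5235,-.1755,.13)):
    Rt=R.from_rotvec([0,0,yaw],degrees=True)*tool(tilt);rel(np.array(L)-Rt.apply([-.062,.004,.001]),Rt,'final')
    o=arm.get_obs();q=o['tool_rot'];print('label by kin.',o['tcp_pos']+R.from_quat([q[1],q[2],q[3],q[0]]).apply([-.062,.004,.001]),'normal tilt',np.degrees(np.arccos(R.from_quat([q[1],q[2],q[3],q[0]]).as_matrix()[2,1])),o['qpos'],o['clock'],o['opening'])
E
python3 -m creep '[[[0,0,0,0,0,0,-1],[0,0,0,0,0,0,-1],[0,0,0,0,0,0,-1]]]';python3 -c "
from go import *
fin()"
```

```text
clock: 6.87
tcp_pos: [0.5538, -0.0059, 0.1974]
tool_rot: [0.257, 0.681, 0.634, 0.263]
ft_force: [0.9, 0.8, -1.0]
opening: 0.0082
final turn [ -6.47  15.47 -17.12] shift [-117.45  -79.92   15.78]
label by kin. [ 0.55 -0.07  0.2 ] normal tilt 46.94856640180673 [-0.32  0.23  1.9   0.63  0.34 -0.77] 6.8667 0.008194514591474378
```

```bash
python3 -m creep '[[[-1,2,-2,-12,-8,0,-1],[-1,3,-3,-24,-16,0,-1],[-2,5,-5,-36,-24,2,-1],[-3,6,-7,-48,-32,4,-1],[-3,8,-9,-60,-40,6,-1],[-4,10,-10,-72,-48,8,-1],[-5,11,-12,-84,-56,10,-1],[-5,13,-14,-96,-64,12,-1],[-6,14,-16,-108,-74,14,-1],[-6.5,15.5,-17,-117,-80,16,-1]]]';python3 -c "
from go import *
fin()"
```

```text
clock: 7.7
tcp_pos: [0.4995, -0.1182, 0.127]
tool_rot: [0.243, 0.521, 0.741, 0.347]
ft_force: [0.2, 0.3, -1.3]
opening: 0.0078
final turn [ 0.07 -0.19  0.  ] shift [-0.02  0.4  -0.4 ]
label by kin. [ 0.52 -0.18  0.13] normal tilt 39.93072729501758 [-0.85  0.4   2.06  1.32  0.83 -2.22] 7.7 0.007769392053228981
```

```bash
python3 -m creep '[[[0,0,0,0,0,0,-1],[0,0,0,0,0,0,-1],[0,0,0,0,0,0,-1],[0,0,0,0,0,0,-1],[0,0,0,0,0,0,-1],[0,0,0,0,0,0,-1]]]';python3 - <<'E'
from go import *
fin()
s=snap('side');t=snap('top')
L=np.array([.5235,-.1755,.13])
for c,x in(('side',s),('top',t)): print(c,'predicted label',proj(x,L),'tile centre',proj(x,[.5235,-.1755,.008]),[(d['at'],round(d['confidence'],2)) for d in arm.look_for('label',c)])
a=cv2.resize(s['image'][120:320,220:420,::-1],(400,400),interpolation=2)
b=cv2.resize(t['image'][165:315,335:485,::-1],(400,400),interpolation=2)
cv2.imwrite('pics/fin.png',np.hstack([a,b]))
E
```

```text
clock: 8.2
tcp_pos: [0.5003, -0.1174, 0.1286]
tool_rot: [0.244, 0.521, 0.74, 0.347]
ft_force: [0.4, -0.1, -1.9]
opening: 0.0077
final turn [ 0.19 -0.01  0.04] shift [-0.49 -1.44 -0.06]
label by kin. [ 0.52 -0.17  0.13] normal tilt 39.80587708076928 [-0.84  0.4   2.06  1.32  0.83 -2.22] 8.2 0.007651959880106983
side predicted label [[174.32 343.27]] tile centre [[210.44 342.78]] [([185.5, 339.7], 0.71), ([440.5, 292.2], 0.53), ([211.8, 340.4], 0.34)]
top predicted label [[226.73 409.73]] tile centre [[231.63 400.67]] [([229.3, 405.6], 0.92), ([287.0, 126.8], 0.79)]
```

View pics/fin.png

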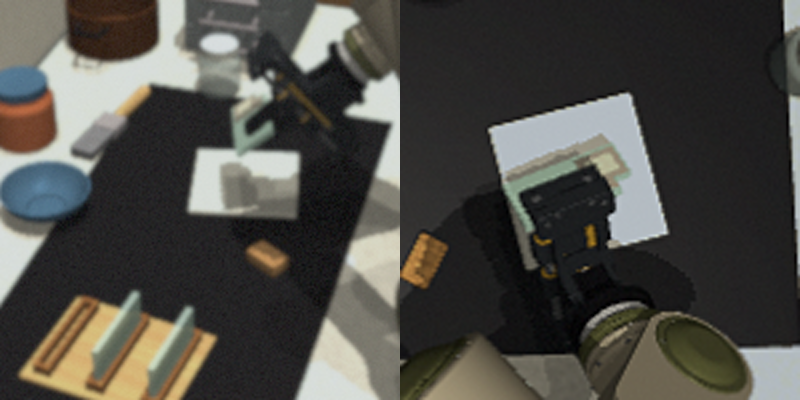

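The top picture shows the paper label facing up at about (227,412), uncovered, against a prediction of (227,410) for the label over the tile centre. The plate is clear of the tile and the rest of the scene is unchanged. Handing in.

```bash
python3 -c "
from h import *
o=arm.get_obs();print(o['qvel'],o['opening']);print(arm.hand_in())"
```

```text
[-0.00544587  0.0041801   0.00089577  0.0006584   0.00046488 -0.00252043] 0.007861668544038974
the job is handed in; nothing more can be done
None
```

I took the notched plate from the far slot of the rack by its clear end and lifted it straight out. I handed in while the arm held it, at rest, over the larger white tile; no verdict was reported.

**Last checks**
- **Grip:** the fingers read 7.9 mm open on the 8 mm plate, and all joint speeds were near zero.
- **Label position:** the arm's own pose puts the label within a few millimetres of the tile's centre, about 0.13 m above the table. Its face looks up about 40° from vertical.
- **Pictures:** the top picture shows the label uncovered, about 3 pixels (8 mm) from where I predicted. Both plain plates still stand in the rack, and the things in view looked unmoved; I did not measure them.
- **Time:** the clock read 8.2 s just before the last pictures.

**What disagreed**
- **First tilt:** the first move to tilt the plate 55° stopped short because the wrist was nearly straight. I turned the plate 25° sideways and tilted it 50° instead, and the arm reached that pose.
- **Label finder:** in the side view it put the label about 11 pixels from my prediction, where the label face is mostly turned away. In the top view its result was within 5 pixels.

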